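# Build a sieve stack on its stand in order

### The job

Build up the sieve stack on the round stand from the bottom, one piece at a time: first the pan inside the stand's raised ring, then the short fine-mesh sieve, then the tall coarse-mesh sieve, then the lid with its knob up, each piece upright, fully home in the one below and let go before the next. The two sieves wait on the low ledge behind its front rail, so they have to come up over it. Do not knock over the bottle on the ledge or the small white-capped jar on the bench.

Things in the scene. Friction and masses are not known exactly. Their poses are not given: they have to be found in the camera images.
- pan_center (a point): Receiving pan: loose plain round steel cup, open at the top, smooth inside without mesh, 60 mm outside diameter, 53 mm inside, 40 mm high, flat floor 4 mm thick. Stands upright on the bench. Point: on its axis (z, up) half-way up, 20 mm above its underside.
- fine_center (a point): Fine sieve (short): loose round steel frame 60 mm wide, 38 mm high, bore 53 mm, open top, dense mesh floor. Its lowest 8 mm is a tapered 48 mm spigot that drops into the piece below until the shoulder, 8 mm up, rests on that rim; keep fingertips above the shoulder. Stands upright on the ledge. Point: on its axis (z, up) half-way up, 19 mm above its underside.
- coarse_center (a point): Coarse sieve (tall): as the fine sieve (60 mm frame, 53 mm bore, 48 mm spigot 8 mm deep below the shoulder) but 58 mm high, with wide mesh openings of about 10 mm. Stands upright on the ledge behind its rail. Point: on its axis (z, up) half-way up, 29 mm above its underside.
- lid_center (a point): Lid: loose steel disc 60 mm wide, 6 mm thick, on the same 48 mm spigot 8 mm deep, with an upright round black knob 22 mm wide and 28 mm high on top; 42 mm high in all. Stands knob up on the bench. Point: on its axis (z, up) half-way up: 21 mm above its underside, 7 mm above the disc's top, 21 mm below the knob's top.
- stand_seat (a point): Sieve-stack stand: fixed heavy grey round disc 110 mm in diameter, 20 mm high, on the bench, with a steel ring 6 mm high standing on its top (ring inside diameter 68 mm, outside 76 mm). The pan sits inside the ring. The point is the centre of the flat floor inside the ring, 20 mm above the bench; z up.
- ledge: Low fixed reagent ledge: board 116 mm deep (its x) and 440 mm wide (its y), its top 35 mm above the bench. A rail along its front (-x) edge, a back rail and end cheeks all reach 60 mm above the bench. Open above. The two sieves and the bottle stand in a row along its y, about 140 mm apart. Origin: centre of its footprint at bench level; x points to its back.
- bottle: White plastic bottle with a blue cap, loose, diameter 48 mm, 105 mm high, on the ledge in the row with the sieves; to be left standing. Origin: centre of its underside.
- jar: Small amber glass jar with a white cap, loose, diameter 48 mm, 62 mm high, on the bench in the row with the stand, pan and lid (about 200 mm apart); to be left standing. Origin: centre of its underside.

How it is judged:
By the outcome, as a careful person would: the job done as asked, in the order asked, and still so for the second after the job is handed in, with the robot touching nothing.
It also fails if it takes over 99 s, if anything falls off the work surface, if the arm or the gripper's body presses on something with over 40 N, if the wrist force passes 120 N, or if a joint passes its speed limit or range.

### The arm

A 7-joint arm with a two-finger parallel gripper is mounted at the origin on the work surface. World frame = base frame: x ahead of the robot, y to its left, z up, the work surface at z = 0. Lengths are in m, angles in rad, forces in N, time in s.
With the tool pointing down it reaches from about 0.425 to 0.95 m from the base axis. Payload 4.7 kg.
Tool frame: the origin (TCP) lies midway between the tips of the shut fingers; the grasp point (between the pads) lies 19 mm behind it; z points along the fingers, y is the line along which they close (so a half turn about z gives the same grasp; the last joint's range is limited). The gripper opens to 87 mm and grips with 3 to 60 N. Pads are 19 mm wide; open, the fingers measure 117 mm over their backs; the gripper's body (75 mm by 190 mm) begins 51 mm behind the grasp point.
Start: joints at [1.286, 0.469, -0.049, 1.532, 0.024, 1.141, -0.082], TCP at [0.171, -0.653, 0.186] pointing down, gripper open.
Joint ranges: [-2.59, 2.59], [-0.33, 1.99], [-1.39, 1.29], [0.1, 2.45], [-1.04, 4.18], [0.21, 1.99], [-2.66, 2.66]. Speed limits (rad/s): [2.57, 2.57, 3.14, 3.14, 3.14, 3.14, 3.14].

### API

Orientations are given as [roll, pitch, yaw] about the fixed x, y, z axes, in that order (R = Rz(yaw) Ry(pitch) Rx(roll)).
In Python, from station import r gives the robot as it stands.
- The arm moves only by the tool step_arm, never from a script. Its argument "commands" is a list of rows, each a list of 3 entries, a list of its own where there are three numbers: the finger opening in mm, from 0 to 87, then the shift along the tool's x, y, z as a fraction of full scale, then the turn about the tool's z as a fraction of full scale. In form: [[grip, [dx, dy, dz], roll], ...]. A call has 1 to 5 rows; each row shifts and turns the commanded pose from where the row before left it, along the tool's axes as they then stand; what a row does not reach is not made up. Full scale, the value 1, is 12 cm for a shift and 60 degrees for a turn. A row lasts 1/10 s, in which the tool goes at most 50 mm and 8.59 degrees, less where a joint would pass 70% of its speed; a pose out of reach is approached as far as the arm can. A call with a number of a shift or a turn outside -1 to 1 is refused whole. A call with a gripper value outside its range is refused whole. The fingers move at their own pace and stop on an object; "force" is the grip in N (left out, the last holds). Time passes only in rows, so rows that do not move let the fingers close. It gives the time, the measured TCP pose, the force, the opening and the grip force at its end, in the units of the state.
- r.read_state(): the state, without advancing time (a new reading comes with each control period).
- r.get_image(name): name is "side" or "top" or "wrist"; returns (picture, depth): 420x560x3 uint8, blue, green, red; 420x560 float32, m along the optical axis (not along the pixel's ray), 0 where there is no reading.
- r.camera_params(name): a dict with "fx", "fy", "cx", "cy" (pixels), "R" (3x3) and "t" (3): a world point X has camera coordinates R X + t. Camera axes: x right, y down, z forward; pixel columns grow to the right and rows downward; lengths in m; the calibration is good to about 2 mm. The wrist camera is an equidistant fisheye: a pixel r from the principal point sees the ray r / f radians off the axis. A picture is of the moment at which its call begins: read the wrist's pose just before it. camera_params takes no time and is no camera call; for the wrist camera it gives the pose at the moment of the call.
- r.finish_job(): hands the job in; it is judged then, once.
Trained networks look in the newest picture that a camera, given by its name, has taken for a name from the list of things; names that differ only in an ending like _2 or _b are one class to them, and where a whole thing is asked for, a point or a joint stands for the part that bears it (a point fixed in the world has none). Each returns a list of dicts, best first, with "confidence" (0 to 1); they miss things now and then, are a little off and sometimes report something else, mostly with a low value. They report only what shows in the picture. A call takes as long as a camera call.
- r.look_for(target, camera): "bbox" ([centre column, centre row, width, height] as shares, 0 to 1, of the picture: columns of its width, rows of its height, round what is visible of it).
- r.masks_of(target, camera): "region" (420x560 bool, what is visible of it) and "bbox" ([centre column, centre row, width, height] as shares, 0 to 1, of the picture: columns of its width, rows of its height, round what is visible of it).
- r.tip_of(target, camera): "xy" ([column, row] as shares, 0 to 1, of the picture: columns of its width, rows of its height: a listed point, or the origin of a listed thing).
The state is a dict: "t": time; "joints": joint angles; "qvel": joint speeds; "joint_efforts": joint torques, N m; "tool_pos": TCP position; "ee_rot": TCP orientation; "wrist_force": force on the tool from outside, world axes, zero at the start; "moment": the same for the moment, N m; "opening": finger opening in m; "gripper_force": force on a finger pad.
Only numpy, scipy, OpenCV 4.12 (cv2) and the standard library are available. Lean on these libraries where they do the work, as an engineer would, in place of code of your own. Each camera call takes 0.05 s, during which the arm holds its last target. There are 200 camera calls.

## Working session

There is one attempt and no reset: what is moved stays moved. The work goes in short steps, Python scripts to look and compute and a tool call to move; the robot and the scene stay as the last step left them, time stands still between calls to the robot, and variables do not carry over. Pictures are saved under pics/ and viewed, at most 14 in all, crops included, and the job is handed in when it is done.

Besides the shell and the picture viewer there is one more tool, called after ">>>" in YAML: its name, and indented under it one key for each argument. step_arm: Moves the arm, as the interface text tells. Shift numbers are shares of 12 cm and turn numbers shares of 60 degrees, none past 1 either way. Its arguments: {"type":"object","properties":{"commands":{"type":"array"},"force":{"type":"number"}},"required":["commands"]}

```bash
mkdir -p pics; cat > h.py <<'E'
from station import r
import numpy as np, cv2
def cloud(name):
    im,d=r.get_image(name); p=r.camera_params(name)
    v,u=np.mgrid[0:420,0:560]
    X=np.stack([(u-p['cx'])/p['fx']*d,(v-p['cy'])/p['fy']*d,d],-1)
    W=(X-p['t'])@p['R']   # R^T (x-t)
    W[d==0]=np.nan
    return im,d,W
E
python3 - <<'E'
from h import *
s=r.read_state(); print({k:np.round(s[k],3) for k in s})
for c in ['side','top']:
    im,d,W=cloud(c); cv2.imwrite(f'pics/{c}0.png',im)
    p=r.camera_params(c); print(c,p['fx'],np.round(-p['R'].T@p['t'],3),np.round(p['R'][2],2))
    for n in ['pan_center','fine_center','coarse_center','lid_center','stand_seat','ledge','bottle','jar']:
        for m in r.masks_of(n,c)[:2]:
            P=W[m['region']]; P=P[~np.isnan(P[:,0])]
            if len(P)==0: continue
            lo,hi=np.percentile(P,[2,98],axis=0)
            zt=hi[2]; T=P[P[:,2]>zt-.006]
            (cx,cy),rad=cv2.minEnclosingCircle(T[:,:2].astype(np.float32))
            print(n,round(m['confidence'],2),np.round(m['bbox'],3),'lo',lo.round(3),'hi',hi.round(3),'topcirc',np.round([cx,cy,rad],3))
E
```

```text
{'t': np.float64(0.0), 'joints': array([ 1.286,  0.469, -0.049,  1.534,  0.024,  1.141, -0.082]), 'qvel': array([-0.   ,  0.   , -0.001, -0.   , -0.   ,  0.003,  0.   ]), 'joint_efforts': array([-0.0000e+00, -5.0797e+01, -8.1000e-02, -2.3616e+01, -6.1000e-02,
        3.8000e-02,  0.0000e+00]), 'tool_pos': array([ 0.171, -0.652,  0.185]), 'ee_rot': array([-3.14 ,  0.   ,  0.256]), 'wrist_force': array([ 0.08 , -0.887,  0.285]), 'moment': array([-0.025,  0.017,  0.026]), 'gripper_force': np.float64(0.0), 'opening': np.float64(0.087)}
side 530.3322840313702 [0.188 0.752 0.695] [ 0.33 -0.73 -0.6 ]
pan_center 0.68 [0.439 0.835 0.068 0.119] lo [0.409 0.28  0.004] hi [0.465 0.337 0.042] topcirc [0.438 0.307 0.031]
fine_center 0.71 [0.412 0.499 0.286 0.364] lo [ 0.568 -0.251  0.007] hi [0.688 0.203 0.063] topcirc [ 0.63  -0.029  0.239]
fine_center 0.6 [0.428 0.433 0.046 0.065] lo [ 0.61  -0.063  0.038] hi [ 0.666 -0.005  0.076] topcirc [ 0.639 -0.034  0.032]
coarse_center 0.75 [0.363 0.521 0.058 0.1  ] lo [0.606 0.075 0.047] hi [0.662 0.133 0.096] topcirc [0.635 0.103 0.031]
coarse_center 0.
[... 1396 characters left out ...]
.504 0.431 0.335 0.136] lo [ 0.568 -0.251  0.028] hi [0.685 0.196 0.062] topcirc [ 0.624 -0.027  0.236]
lid_center 0.94 [0.57  0.592 0.048 0.061] lo [ 0.426 -0.143 -0.003] hi [ 0.482 -0.089  0.043] topcirc [ 0.453 -0.117  0.011]
stand_seat 0.66 [0.675 0.592 0.076 0.108] lo [ 0.408 -0.325  0.01 ] hi [ 0.507 -0.226  0.027] topcirc [ 0.458 -0.276  0.052]
ledge 0.69 [0.504 0.429 0.336 0.129] lo [ 0.568 -0.251  0.028] hi [0.685 0.197 0.061] topcirc [ 0.626 -0.026  0.237]
bottle 0.68 [0.614 0.425 0.038 0.058] lo [ 0.606 -0.198  0.038] hi [ 0.648 -0.154  0.142] topcirc [ 0.629 -0.177  0.011]
jar 0.87 [0.419 0.592 0.036 0.054] lo [0.435 0.07  0.016] hi [0.479 0.11  0.066] topcirc [0.458 0.093 0.021]
```

View pics/side0.png

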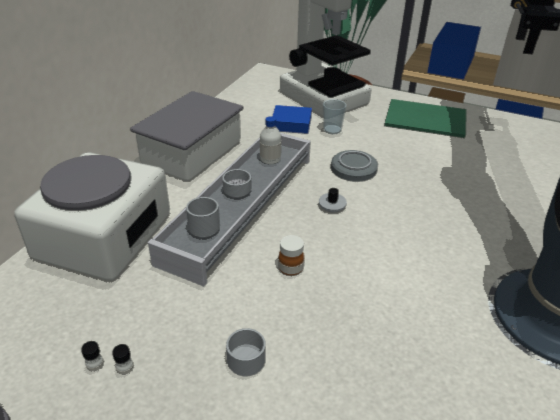

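>>> step_arm:
  commands:
    - [87,[0,0,-0.1],0.122]
    - [87,[0,0,0],0.122]
    - [87,[0.3,-0.2,0],0]
    - [87,[0.3,-0.2,0],0]
    - [87,[0.3,-0.2,0],0]
  force: 15

```text
t: 1.4
tool_pos: [0.2799, -0.5802, 0.1979]
ee_rot: [3.141, -0.0, -0.001]
wrist_force: [1.0, 0.3, 0.6]
opening: 0.0869
gripper_force: 0.0
```

The picture agrees with the measured list: pan (246,350), coarse sieve (203,217), fine sieve (237,183), bottle (270,145), stand (355,164), lid (333,200), jar (291,255).

>>> step_arm:
  commands:
    - [87,[0.28,-0.25,0],0]
    - [87,[0.28,-0.25,0],0]
    - [87,[0.28,-0.25,0],0]
    - [87,[0.28,-0.25,0],0]
    - [87,[0.22,-0.3,0],0]

```text
t: 1.9
tool_pos: [0.4415, -0.4239, 0.1979]
ee_rot: [3.141, -0.001, 0.001]
wrist_force: [1.1, -0.0, 0.4]
opening: 0.0871
gripper_force: 0.0
```

>>> step_arm:
  commands:
    - [87,[0,-0.38,0],0]
    - [87,[0,-0.38,0],0]
    - [87,[0,-0.38,0],0]
    - [87,[0,-0.38,0],0]
    - [87,[0,-0.38,0],0]

```text
t: 2.4
tool_pos: [0.4394, -0.1952, 0.1981]
ee_rot: [3.141, -0.001, 0.0]
wrist_force: [0.7, 0.9, -0.4]
opening: 0.0869
gripper_force: 0.0
```

>>> step_arm:
  commands:
    - [87,[0,-0.38,0],0]
    - [87,[0,-0.38,0],0]
    - [87,[0,-0.38,0],0]
    - [87,[0,-0.38,0],0]
    - [87,[0,-0.38,0],0]

```text
t: 2.9
tool_pos: [0.4393, 0.0328, 0.1982]
ee_rot: [3.141, -0.001, 0.0]
wrist_force: [1.8, 1.1, -0.3]
opening: 0.0871
gripper_force: 0.0
```

>>> step_arm:
  commands:
    - [87,[0,-0.38,0],0]
    - [87,[0,-0.38,0],0]
    - [87,[0,-0.38,0],0]
    - [87,[0,-0.38,0],0]
    - [87,[0,0,0],0]

```text
t: 3.4
tool_pos: [0.4381, 0.2207, 0.1985]
ee_rot: [-3.137, -0.001, 0.011]
wrist_force: [-0.5, -0.3, -0.1]
opening: 0.0869
gripper_force: 0.0
```

>>> step_arm:
  commands:
    - [87,[0,-0.36,0.2],0]
    - [87,[0,-0.36,0.2],0]
    - [87,[0,0,0.1],0]
    - [87,[0,0,0],0]
    - [87,[0,0,0],0]

```text
t: 3.9
tool_pos: [0.4399, 0.2983, 0.1378]
ee_rot: [3.14, -0.0, -0.001]
wrist_force: [0.3, 0.5, 0.9]
opening: 0.0873
gripper_force: 0.0
```

```bash
cat >> h.py <<'E'
def wcloud():
    p=r.camera_params('wrist'); im,d=r.get_image('wrist')
    v,u=np.mgrid[0:420,0:560]
    a=(u-p['cx'])/p['fx']; b=(v-p['cy'])/p['fy']; th=np.hypot(a,b)
    k=np.where(th>1e-6,np.tan(np.minimum(th,1.5))/np.maximum(th,1e-6),1)
    X=np.stack([a*k*d,b*k*d,d],-1); W=(X-p['t'])@p['R']; W[d==0]=np.nan
    return im,d,W
def rim(W,c,z0,z1,R=.045):
    "points with z0<z<z1 within R of c: enclosing circle centre, radius, median z"
    s=(np.abs(W[...,2]-(z0+z1)/2)<(z1-z0)/2)&(np.hypot(W[...,0]-c[0],W[...,1]-c[1])<R)
    P=W[s]
    if len(P)<10: return None
    A=np.c_[2*P[:,:2],np.ones(len(P))]; f=np.linalg.lstsq(A,(P[:,:2]**2).sum(1),rcond=None)[0]
    (x,y),q=cv2.minEnclosingCircle(P[:,:2].astype(np.float32))
    return len(P),np.round([x,y,q],4),np.round(f[:2],4),np.round(np.median(P[:,2]),4),P.min(0).round(4),P.max(0).round(4)
E
python3 - <<'E'
from h import *
s=r.read_state(); print(s['t'],s['tool_pos'],s['ee_rot'])
im,d,W=wcloud(); cv2.imwrite('pics/w1.png',im)
print(rim(W,(.438,.308),.034,.048))
E
```

```text
3.9 [0.43990312 0.29832856 0.13782915] [ 3.14039509e+00 -9.73599173e-05 -1.42050117e-03]
(777, array([0.4397, 0.3079, 0.0303]), array([0.44  , 0.3077]), np.float64(0.0392), array([0.4103, 0.2787, 0.034 ]), array([0.4696, 0.3375, 0.0419]))
```

View pics/w1.png

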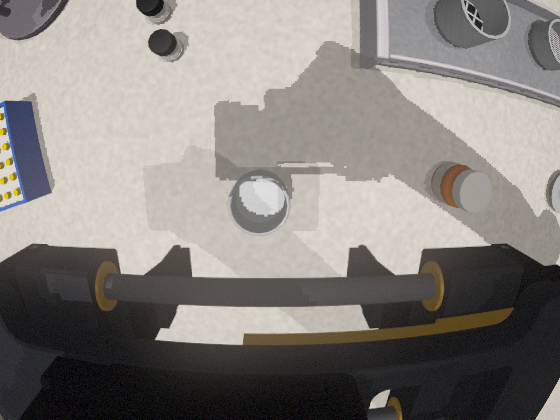

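The wrist view shows the pan's rim at (259,203), fitted at (0.440, 0.308) with radius 30 mm and z 39 mm, which is consistent.

>>> step_arm:
  commands:
    - [87,[0,-0.08,0.25],0]
    - [87,[0,0,0.3],0]
    - [87,[0,0,0.25],0]
    - [87,[0,0,0.15],0]
    - [87,[0,0,0.06],0]

```text
t: 4.45
tool_pos: [0.4398, 0.3074, 0.0158]
ee_rot: [3.14, 0.001, -0.002]
wrist_force: [-0.4, 0.2, 0.6]
opening: 0.087
gripper_force: 0.0
```

>>> step_arm:
  commands:
    - [50,[0,0,0],0]
    - [50,[0,0,0],0]
    - [50,[0,0,0],0]
    - [50,[0,0,0],0]
    - [50,[0,0,0],0]
  force: 15

```text
t: 4.95
tool_pos: [0.4398, 0.3096, 0.0172]
ee_rot: [-3.141, -0.001, 0.0]
wrist_force: [0.2, 0.3, 0.8]
opening: 0.0555
gripper_force: 0.0
```

>>> step_arm:
  commands:
    - [50,[0,0,0],0]
    - [50,[0,0,0],0]

```text
t: 5.15
tool_pos: [0.4394, 0.3095, 0.0166]
ee_rot: [-3.142, -0.0, 0.0]
wrist_force: [0.4, 0.1, -1.1]
opening: 0.0507
gripper_force: 0.0
```

```bash
python3 - <<'E'
from h import *
s=r.read_state(); print(s['t'],s['tool_pos'],s['opening'],s['gripper_force'])
im,d,W=wcloud(); cv2.imwrite('pics/w2.png',im)
print(rim(W,(.44,.308),.03,.05))
E
```

```text
5.15 [0.43941584 0.3094561  0.0166275 ] 0.050722230390773844 0.0
(1570, array([0.44  , 0.3078, 0.0299]), array([0.4409, 0.3079]), np.float64(0.0389), array([0.4201, 0.2786, 0.03  ]), array([0.4697, 0.3371, 0.0414]))
```

View pics/w2.png

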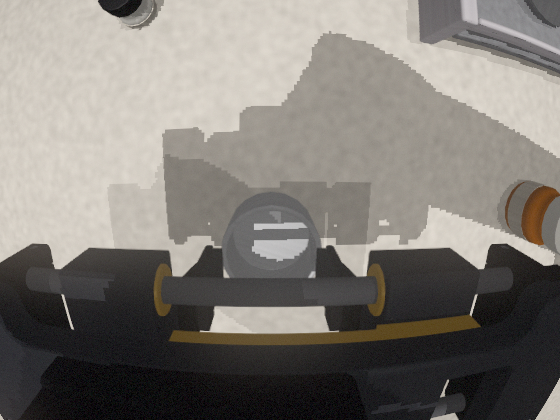

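```bash
python3 - <<'E'
from h import *
im,d,W=wcloud()
for v in (255,265,275,285,295,310,325):
    print(v,[ (u,*W[v,u].round(3)) for u in (185,200,208,215,230,270,310,325,335,350)])
big=cv2.resize(im[170:350,140:400],None,fx=3,fy=3,interpolation=cv2.INTER_CUBIC)
cv2.imwrite('pics/w3.png',np.clip(big.astype(float)*1.8,0,255).astype(np.uint8))
im,d,W=cloud('side'); p=r.camera_params('side'); 
cv2.imwrite('pics/s3.png',cv2.resize(im[250:420,130:370],None,fx=3,fy=3))
E
```

```text
255 [(185, np.float64(0.422), np.float64(0.371), np.float64(-0.001)), (200, np.float64(0.45), np.float64(0.344), np.float64(0.067)), (208, np.float64(0.45), np.float64(0.339), np.float64(0.067)), (215, np.float64(0.449), np.float64(0.337), np.float64(0.063)), (230, np.float64(0.435), np.float64(0.333), np.float64(0.03)), (270, np.float64(0.424), np.float64(0.308), np.float64(0.002)), (310, np.float64(0.431), np.float64(0.282), np.float64(0.021)), (325, np.float64(0.449), np.float64(0.281), np.float64(0.064)), (335, np.float64(0.45), np.float64(0.276), np.float64(0.067)), (350, np.float64(0.422), np.float64(0.25), np.float64(-0.001))]
265 [(185, np.float64(0.414), np.float64(0.371), np.float64(-0.001)), (200, np.float64(0.45), np.float64(0.341), np.float64(0.08)), (208, np.float64(0.449), np.float64(0.338), np.float64(0.076)), (215, np.float64(0.449), np.float64(0.335), np.float64(0.076)), (230, np.float64(0.431), np.float64(0.333), np.float64(0.036)), (270, np.float64(0.417), np.float64(0.308), np.float64(0.003)), (310, np.float64(0.43), np.float64(0.284), np.float64(0.033)), (325, n
[... 2684 characters left out ...]
float64(0.448), np.float64(0.279), np.float64(0.115))]
325 [(185, np.float64(0.445), np.float64(0.339), np.float64(0.122)), (200, np.float64(0.432), np.float64(0.338), np.float64(0.102)), (208, np.float64(0.432), np.float64(0.335), np.float64(0.102)), (215, np.float64(0.361), np.float64(0.352), np.float64(-0.001)), (230, np.float64(0.362), np.float64(0.34), np.float64(0.0)), (270, np.float64(0.362), np.float64(0.308), np.float64(-0.001)), (310, np.float64(0.361), np.float64(0.276), np.float64(-0.001)), (325, np.float64(0.361), np.float64(0.264), np.float64(-0.001)), (335, np.float64(0.432), np.float64(0.281), np.float64(0.102)), (350, np.float64(0.443), np.float64(0.279), np.float64(0.118))]
```

View pics/s3.png

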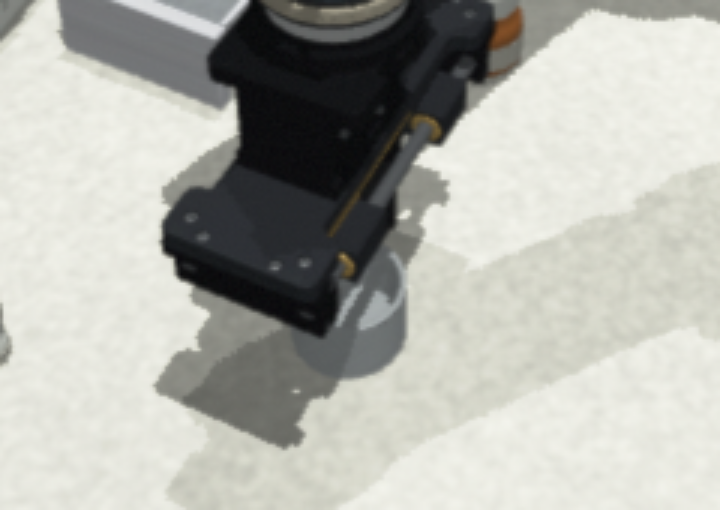

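View pics/w3.png

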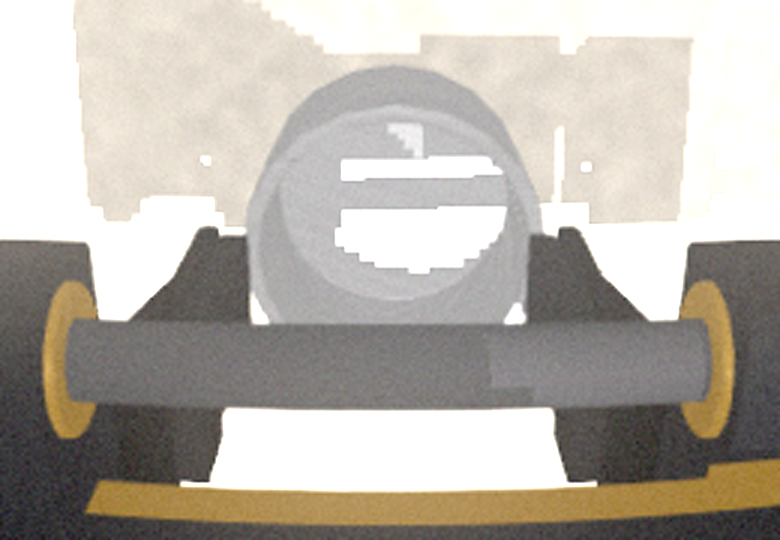

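```bash
python3 - <<'E'
from h import *
p=r.camera_params('wrist'); print('cam',(-p['R'].T@p['t']).round(4), p['R'].round(3).tolist())
print('state',r.read_state()['tool_pos'], r.read_state()['joints'])
im,d,W=wcloud()
dark=im.max(2)<75
for u in (205,212,218,222,320,324,330):
    c=[(v,*W[v,u].round(3).tolist()) for v in range(236,262,2)]
    print(u,c)
E
```

```text
cam [0.5113 0.3093 0.2151] [[0.001, -1.0, 0.001], [-0.965, -0.001, 0.264], [-0.264, -0.001, -0.965]]
state [0.43931417 0.30940593 0.01648678] [-0.30277336  0.51284627 -0.50019155  1.98926863  0.36212864  0.72664811
 -2.59366818]
205 [(236, 0.437, 0.354, -0.001), (238, 0.435, 0.355, -0.002), (240, 0.434, 0.355, -0.001), (242, 0.432, 0.355, -0.0), (244, 0.431, 0.355, -0.0), (246, 0.429, 0.355, -0.0), (248, 0.45, 0.343, 0.057), (250, 0.45, 0.342, 0.061), (252, 0.45, 0.342, 0.063), (254, 0.45, 0.341, 0.066), (256, 0.45, 0.341, 0.068), (258, 0.45, 0.34, 0.071), (260, 0.45, 0.34, 0.073)]
212 [(236, 0.436, 0.35, -0.002), (238, 0.435, 0.349, -0.0), (240, 0.434, 0.349, 0.001), (242, 0.432, 0.35, -0.001), (244, 0.431, 0.35, -0.0), (246, 0.45, 0.34, 0.054), (248, 0.45, 0.339, 0.056), (250, 0.449, 0.339, 0.058), (252, 0.448, 0.339, 0.059), (254, 0.449, 0.338, 0.062), (256, 0.449, 0.338, 0.066), (258, 0.449, 0.337, 0.068), (260, 0.448, 0.337, 0.069)]
218 [(236, 0.437, 0.345, -0.001), (238, 0.435, 0.345, -0.001), (240, 0.434, 0.345, -0.0), (242, 0.432, 0.345, -0.001), (244, 0.431, 0.345, -0.001), 
[... 968 characters left out ...]
.27, 0.0), (238, 0.435, 0.27, -0.002), (240, 0.434, 0.27, -0.0), (242, 0.432, 0.27, -0.001), (244, 0.431, 0.27, -0.001), (246, 0.429, 0.27, -0.001), (248, 0.449, 0.279, 0.053), (250, 0.449, 0.28, 0.056), (252, 0.449, 0.281, 0.06), (254, 0.449, 0.281, 0.063), (256, 0.449, 0.281, 0.064), (258, 0.45, 0.282, 0.069), (260, 0.449, 0.282, 0.071)]
330 [(236, 0.437, 0.266, -0.0), (238, 0.435, 0.266, -0.0), (240, 0.434, 0.266, 0.0), (242, 0.432, 0.265, -0.001), (244, 0.431, 0.266, 0.001), (246, 0.45, 0.276, 0.054), (248, 0.45, 0.277, 0.058), (250, 0.451, 0.278, 0.061), (252, 0.45, 0.278, 0.063), (254, 0.45, 0.278, 0.065), (256, 0.451, 0.279, 0.069), (258, 0.45, 0.279, 0.07), (260, 0.449, 0.279, 0.07)]
```

The images show the fingertips at z≈53 mm while the reported TCP is 16.5 mm. The fingers closed above the pan and it hasn't moved. I'll open, measure the tips again and go down.

>>> step_arm:
  commands:
    - [87,[0,0.0,0],0]
    - [87,[0,0,0],0]
    - [87,[0,0,0],0]
    - [87,[0,0,0],0]
    - [87,[0,0.01,0],0]

```text
t: 5.85
tool_pos: [0.4393, 0.3084, 0.0165]
ee_rot: [-3.142, 0.0, 0.001]
wrist_force: [-0.1, -0.3, -0.3]
opening: 0.0815
gripper_force: 0.0
```

```bash
cat >> h.py <<'E'
def tips():
    "lowest z of the two fingers seen by the wrist camera, relative to reported TCP"
    im,d,W=wcloud(); s=r.read_state(); p=s['tool_pos']
    near=(d>0)&(W[...,2]>p[2]+.005)&(np.abs(W[...,0]-p[0])<.02)&(im.max(2)<90)
    out=[]
    for sg in (1,-1):
        q=(W[...,1]-p[1])*sg; m=near&(q>0.005)&(q<.07)
        P=W[m]; out.append((len(P),)+tuple(np.percentile(P[:,2],[0.5,2,5]).round(4)) if len(P) else None)
    return p.round(4),round(float(s['opening']),4),out
E
python3 - <<'E'
from h import *
im,d,W=wcloud()
print(tips())
# body lowest: outer blocks
for u in (120,140,160,172,180,190,360,370,385,400): 
    print(u,[(v,*W[v,u].round(3).tolist()) for v in (246,252,258,264,275,290)])
E
```

```text
(array([0.4393, 0.308 , 0.0165]), 0.0848, [(4195, np.float64(0.0545), np.float64(0.0574), np.float64(0.0624)), (7538, np.float64(0.0555), np.float64(0.0599), np.float64(0.0694))])
120 [(246, 0.427, 0.422, -0.001), (252, 0.476, 0.354, 0.129), (258, 0.474, 0.353, 0.13), (264, 0.473, 0.353, 0.133), (275, 0.472, 0.351, 0.137), (290, 0.469, 0.35, 0.141)]
140 [(246, 0.428, 0.404, -0.0), (252, 0.423, 0.405, -0.001), (258, 0.418, 0.406, -0.001), (264, 0.413, 0.407, -0.001), (275, 0.472, 0.345, 0.136), (290, 0.469, 0.344, 0.14)]
160 [(246, 0.428, 0.388, -0.001), (252, 0.424, 0.389, -0.001), (258, 0.418, 0.39, -0.001), (264, 0.414, 0.39, -0.0), (275, 0.45, 0.356, 0.092), (290, 0.47, 0.338, 0.14)]
172 [(246, 0.429, 0.379, -0.001), (252, 0.423, 0.38, -0.002), (258, 0.45, 0.356, 0.072), (264, 0.45, 0.354, 0.079), (275, 0.449, 0.351, 0.088), (290, 0.47, 0.334, 0.141)]
180 [(246, 0.45, 0.356, 0.055), (252, 0.45, 0.354, 0.063), (258, 0.448, 0.353, 0.067), (264, 0.448, 0.351, 0.075), (275, 0.446, 0.35, 0.082), (290, 0.47, 0.332, 0.141)]
190 [(246, 0.429, 0.365, -0.0), (252, 0.448, 0.349, 0.06), (258, 0.447, 0.349, 0.064), (264, 0.443, 0.349, 0.064), (275, 0.438, 0.349, 0.066), (290, 0.47, 0.329, 0.14)]
360 [(246, 0.45, 0.259, 0.055), (252, 0.45, 0.261, 0.062), (258, 0.449, 0.262, 0.068), (264, 0.448, 0.264, 0.074), (275, 0.447, 0.267, 0.085), (290, 0.47, 0.284, 0.14)]
370 [(246, 0.428, 0.234, -0.001), (252, 0.424, 0.233, -0.0), (258, 0.419, 0.233, -0.001), (264, 0.45, 0.26, 0.079), (275, 0.449, 0.263, 0.088), (290, 0.47, 0.281, 0.14)]
385 [(246, 0.428, 0.222, -0.001), (252, 0.424, 0.221, -0.0), (258, 0.419, 0.221, -0.0), (264, 0.414, 0.22, 0.0), (275, 0.472, 0.275, 0.136), (290, 0.47, 0.276, 0.14)]
400 [(246, 0.428, 0.21, -0.001), (252, 0.423, 0.209, -0.0), (258, 0.418, 0.208, -0.001), (264, 0.413, 0.207, -0.0), (275, 0.472, 0.271, 0.136), (290, 0.469, 0.272, 0.141)]
```

>>> step_arm:
  commands:
    - [87,[0,0,0.1],0]
    - [87,[0,0,0.1],0]
    - [87,[0,0,0.06],0]
    - [87,[0,0,0.05],0]
    - [87,[0,0,0],0]

```text
t: 6.45
tool_pos: [0.4386, 0.3078, -0.0219]
ee_rot: [3.14, 0.002, 0.001]
wrist_force: [-0.9, -0.1, -0.3]
opening: 0.0872
gripper_force: 0.0
```

>>> step_arm:
  commands:
    - [50,[0,0,0],0]
    - [50,[0,0,0],0]
    - [50,[0,0,0],0]
    - [50,[0,0,0],0]
    - [50,[0,0,0],0]

```text
t: 6.95
tool_pos: [0.4396, 0.3083, -0.0204]
ee_rot: [-3.141, -0.0, 0.0]
wrist_force: [-0.0, 0.5, 1.5]
opening: 0.0584
gripper_force: 15.0
```

```bash
python3 - <<'E'
from h import *
print(tips())
im,d,W=wcloud(); print(rim(W,(.44,.308),.03,.05))
E
```

```text
(array([ 0.4396,  0.3083, -0.0204]), 0.0585, [(3808, np.float64(0.011), np.float64(0.0197), np.float64(0.0275)), (7413, np.float64(0.0175), np.float64(0.0253), np.float64(0.0386))])
(3929, array([0.4499, 0.3078, 0.0404]), array([0.4412, 0.3079]), np.float64(0.0389), array([0.4101, 0.2675, 0.03  ]), array([0.4695, 0.3481, 0.0499]))
```

>>> step_arm:
  commands:
    - [50,[0,0,-0.1],0]
    - [50,[0,0,-0.2],0]
    - [50,[0,0,-0.3],0]
    - [50,[0,0,-0.3],0]
    - [50,[0.02,0.15,-0.15],0]
  force: 20

```text
t: 7.55
tool_pos: [0.4423, 0.2941, 0.1094]
ee_rot: [-3.136, -0.005, 0.005]
wrist_force: [-0.0, -0.1, -1.4]
opening: 0.0582
gripper_force: 20.0
```

>>> step_arm:
  commands:
    - [50,[0.02,0.3,0],0]
    - [50,[0.02,0.3,0],0]
    - [50,[0.02,0.3,0],0]
    - [50,[0.02,0.3,0],0]
    - [50,[0.02,0.3,0],0]

```text
t: 8.05
tool_pos: [0.4535, 0.1088, 0.106]
ee_rot: [3.141, -0.0, 0.001]
wrist_force: [-0.2, -0.4, -0.2]
opening: 0.058
gripper_force: 20.0
```

>>> step_arm:
  commands:
    - [50,[0.02,0.3,0],0]
    - [50,[0.02,0.3,0],0]
    - [50,[0,0.3,0],0]
    - [50,[0,0.3,0],0]
    - [50,[0,0.3,0],0]

```text
t: 8.55
tool_pos: [0.4583, -0.0711, 0.106]
ee_rot: [3.141, -0.001, 0.001]
wrist_force: [-0.1, 0.2, -1.6]
opening: 0.058
gripper_force: 20.0
```

>>> step_arm:
  commands:
    - [50,[0,0.3,0],0]
    - [50,[0,0.3,0],0]
    - [50,[0,0.3,0],0]
    - [50,[0,0.3,0],0]
    - [50,[0,0.3,0],0]

```text
t: 9.05
tool_pos: [0.4584, -0.251, 0.106]
ee_rot: [-3.142, -0.0, 0.001]
wrist_force: [0.4, 0.1, -1.6]
opening: 0.0581
gripper_force: 20.0
```

>>> step_arm:
  commands:
    - [50,[0,0.15,0.1],0]
    - [50,[0,0.05,0.1],0]
    - [50,[0,0,0.1],0]
    - [50,[0,0,0],0]

```text
t: 9.45
tool_pos: [0.4571, -0.2706, 0.0669]
ee_rot: [-3.138, 0.005, 0.003]
wrist_force: [-0.1, 0.2, -2.3]
opening: 0.0583
gripper_force: 20.0
```

```bash
python3 - <<'E'
from h import *
s=r.read_state(); print(s['t'],s['tool_pos'],s['opening'],s['gripper_force'],s['wrist_force'])
im,d,W=wcloud(); cv2.imwrite('pics/w4.png',im)
p=s['tool_pos']
print('pan',rim(W,p[:2],p[2]+.055,p[2]+.064,.035))
print('ring',rim(W,(.459,-.276),.0235,.03,.045))
im,d,W=cloud('top'); print('ringtop',rim(W,(.459,-.276),.0235,.03,.045),'disc',rim(W,(.459,-.276),.01,.023,.06))
E
```

```text
9.45 [ 0.45712626 -0.27057247  0.06687055] 0.05834423159640173 19.997717537702897 [-0.08954821  0.18091222 -2.316732  ]
pan (2690, array([ 0.4612, -0.2706,  0.0341]), array([ 0.4582, -0.271 ]), np.float64(0.1264), array([ 0.4278, -0.3042,  0.1219]), array([ 0.4872, -0.237 ,  0.1308]))
ring (882, array([ 0.4605, -0.28  ,  0.038 ]), array([ 0.4605, -0.28  ]), np.float64(0.0253), array([ 0.4408, -0.3177,  0.0236]), array([ 0.4979, -0.2423,  0.0276]))
ringtop (14, array([ 0.4232, -0.2829,  0.0126]), array([ 0.4297, -0.2807]), np.float64(0.0256), array([ 0.4206, -0.2952,  0.0236]), array([ 0.4258, -0.2704,  0.0282])) disc (163, array([ 0.4196, -0.2711,  0.0375]), array([ 0.4218, -0.2733]), np.float64(0.0177), array([ 0.4033, -0.3081,  0.0104]), array([ 0.4262, -0.2342,  0.023 ]))
```

View pics/w4.png

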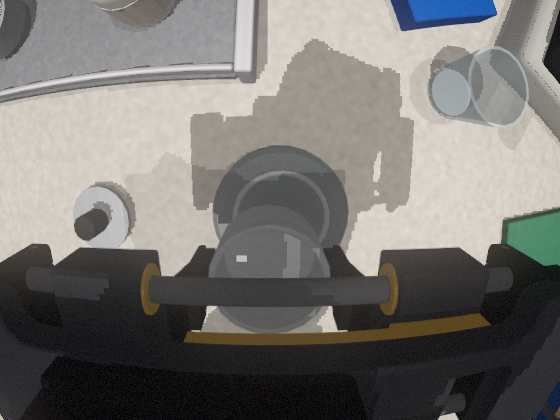

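The pan is held at (268,250) with the ring visible behind it (280,200). The ring is fitted at (0.4605, -0.280) with r 38 mm. I'll correct by 9 mm in y and lower.

>>> step_arm:
  commands:
    - [50,[0.02,0.078,0],0]
    - [50,[0,0,0.15],0]
    - [50,[0,0,0.15],0]
    - [50,[0,0,0.1],0]
    - [50,[0,0,0],0]

```text
t: 10.05
tool_pos: [0.4603, -0.2827, 0.0202]
ee_rot: [-3.14, 0.002, 0.001]
wrist_force: [-0.9, 0.7, -1.9]
opening: 0.0585
gripper_force: 20.0
```

>>> step_arm:
  commands:
    - [50,[0,0,0.05],0]
    - [50,[0,0,0.05],0]
    - [50,[0,0,0.03],0]
    - [50,[0,0,0.02],0]
    - [50,[0,0,0],0]

```text
t: 10.55
tool_pos: [0.461, -0.283, 0.0032]
ee_rot: [-3.141, 0.0, 0.0]
wrist_force: [0.2, 0.3, -2.3]
opening: 0.0581
gripper_force: 20.0
```

>>> step_arm:
  commands:
    - [50,[0,-0.022,0],0]
    - [50,[0,0,0.015],0]
    - [50,[0,0,0.015],0]
    - [50,[0,0,0.008],0]
    - [50,[0,0,0],0]

```text
t: 11.05
tool_pos: [0.4613, -0.2805, -0.0004]
ee_rot: [3.141, -0.0, 0.0]
wrist_force: [-0.9, 0.9, 5.6]
opening: 0.0583
gripper_force: 20.0
```

>>> step_arm:
  commands:
    - [87,[0,0,0],0]
    - [87,[0,0,0],0]
    - [87,[0,0,0],0]
    - [87,[0,0,0],0]
    - [87,[0,0,-0.05],0]

```text
t: 11.55
tool_pos: [0.4604, -0.2802, 0.0043]
ee_rot: [-3.141, 0.002, 0.0]
wrist_force: [1.0, -0.2, 0.4]
opening: 0.0848
gripper_force: 0.0
```

>>> step_arm:
  commands:
    - [87,[0,0,-0.2],0]
    - [87,[0,0,-0.35],0]
    - [87,[0,0,-0.35],0]
    - [87,[0,0,-0.3],0]
    - [87,[0,0,0],0]

```text
t: 12.05
tool_pos: [0.4648, -0.2822, 0.1547]
ee_rot: [3.136, -0.01, 0.0]
wrist_force: [-0.1, 0.4, 0.8]
opening: 0.0871
gripper_force: 0.0
```

```bash
python3 - <<'E'
from h import *
s=r.read_state(); print(s['t'],s['tool_pos'])
im,d,W=wcloud()
print('pan',rim(W,(.46,-.28),.05,.068,.045))
print('ring',rim(W,(.46,-.28),.0235,.03,.045))
for n,c,z in(('fine',(.638,-.033),.073),('coarse',(.635,.104),.093)): print(n,rim(W,c,z-.006,z+.006))
E
```

```text
12.05 [ 0.46484951 -0.28218154  0.15473179]
pan (909, array([ 0.4616, -0.2807,  0.0302]), array([ 0.4621, -0.2809]), np.float64(0.059), array([ 0.432 , -0.3097,  0.05  ]), array([ 0.4915, -0.2513,  0.0616]))
ring (1611, array([ 0.46  , -0.2802,  0.0383]), array([ 0.4662, -0.2798]), np.float64(0.0245), array([ 0.4341, -0.318 ,  0.0235]), array([ 0.4977, -0.2427,  0.0298]))
fine (640, array([ 0.639 , -0.0351,  0.0306]), array([ 0.639 , -0.0359]), np.float64(0.0716), array([ 0.6096, -0.0656,  0.067 ]), array([ 0.6694, -0.0053,  0.0746]))
coarse None
```

>>> step_arm:
  commands:
    - [87,[0.21,-0.29,0],0]
    - [87,[0.21,-0.29,0],0]
    - [87,[0.21,-0.29,0],0]
    - [87,[0.21,-0.29,0],0]
    - [87,[0.21,-0.29,0],0]

```text
t: 12.6
tool_pos: [0.5868, -0.105, 0.1473]
ee_rot: [-3.141, 0.003, 0.0]
wrist_force: [0.8, -0.7, 0.0]
opening: 0.0869
gripper_force: 0.0
```

>>> step_arm:
  commands:
    - [87,[0.21,-0.29,0],0]
    - [87,[0.21,-0.29,0.1],0]
    - [87,[0,0,0.2],0]
    - [87,[0,0,0.1],0]
    - [87,[0,0,0],0]

```text
t: 13.1
tool_pos: [0.6346, -0.0381, 0.0974]
ee_rot: [3.141, 0.007, -0.001]
wrist_force: [-0.0, 0.2, -0.2]
opening: 0.0868
gripper_force: 0.0
```

```bash
python3 - <<'E'
from h import *
s=r.read_state(); print(s['t'],s['tool_pos'],s['ee_rot'])
im,d,W=wcloud(); cv2.imwrite('pics/w5.png',im)
for n,c,z in(('fine',(.638,-.035),.073),('coarse',(.635,.104),.093)): print(n,rim(W,c,z-.006,z+.006,.036))
E
```

```text
13.1 [ 0.63457334 -0.03811018  0.09739075] [ 3.14079402e+00  7.04273013e-03 -6.79157397e-04]
fine (1418, array([ 0.6396, -0.0347,  0.0305]), array([ 0.6402, -0.0347]), np.float64(0.0722), array([ 0.61  , -0.0646,  0.067 ]), array([ 0.6698, -0.0051,  0.0744]))
coarse (870, array([0.637 , 0.1027, 0.0306]), array([0.637 , 0.1018]), np.float64(0.0918), array([0.6239, 0.0722, 0.087 ]), array([0.6667, 0.1328, 0.0946]))
```

View pics/w5.png

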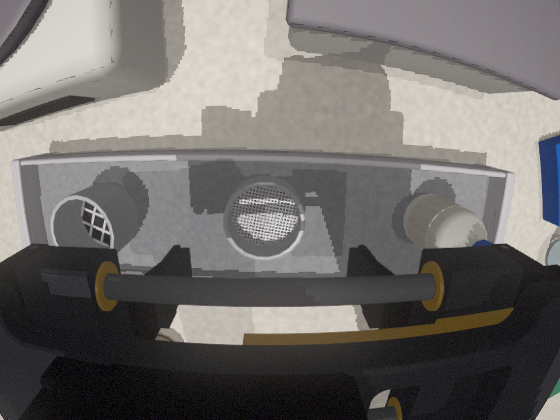

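Fine sieve (264,217), coarse sieve at left (85,220), bottle at right (450,220), and the fingers straddle the fine sieve with clear space on each side.

>>> step_arm:
  commands:
    - [87,[0.04,-0.025,0.1],0]
    - [87,[0,0,0.2],0]
    - [87,[0,0,0.2],0]
    - [87,[0,0,0.08],0]
    - [87,[0,0,0],0]

```text
t: 13.65
tool_pos: [0.6414, -0.0344, 0.03]
ee_rot: [3.141, 0.002, -0.001]
wrist_force: [-0.0, 0.2, 0.5]
opening: 0.087
gripper_force: 0.0
```

>>> step_arm:
  commands:
    - [87,[0,0,0],0]

```text
t: 13.75
tool_pos: [0.6432, -0.034, 0.0321]
ee_rot: [3.142, -0.002, -0.0]
wrist_force: [0.7, -0.4, 0.8]
opening: 0.0869
gripper_force: 0.0
```

>>> step_arm:
  commands:
    - [87,[-0.028,0.005,0.08],0]
    - [87,[0,0,0.08],0]
    - [87,[0,0,0],0]
    - [87,[0,0,0],0]

```text
t: 14.15
tool_pos: [0.6387, -0.0344, 0.0117]
ee_rot: [3.142, 0.0, 0.0]
wrist_force: [-0.2, 0.4, -0.2]
opening: 0.087
gripper_force: 0.0
```

```bash
python3 - <<'E'
from h import *
s=r.read_state(); print(s['t'],s['tool_pos']); print(tips())
im,d,W=wcloud()
print(rim(W,(.64,-.035),.067,.079,.031))
E
```

```text
14.15 [ 0.63871345 -0.03444799  0.01171527]
(array([ 0.639 , -0.0344,  0.012 ]), 0.0875, [(7441, np.float64(0.0332), np.float64(0.0336), np.float64(0.0339)), (10267, np.float64(0.0334), np.float64(0.0338), np.float64(0.0341))])
(2576, array([ 0.6395, -0.0347,  0.0303]), array([ 0.6405, -0.0346]), np.float64(0.0721), array([ 0.6096, -0.0641,  0.067 ]), array([ 0.6694, -0.0055,  0.0742]))
```

Aligned within 1 mm. Grip.

>>> step_arm:
  commands:
    - [50,[0,0,0],0]
    - [50,[0,0,0],0]
    - [50,[0,0,0],0]
    - [50,[0,0,0],0]
    - [50,[0,0,0],0]
  force: 20

```text
t: 14.75
tool_pos: [0.639, -0.0344, 0.0121]
ee_rot: [3.142, -0.0, 0.0]
wrist_force: [-0.2, -0.2, 0.3]
opening: 0.0597
gripper_force: 20.0
```

>>> step_arm:
  commands:
    - [50,[0,0,0],0]
    - [50,[0,0,-0.05],0]
    - [50,[0,0,-0.1],0]
    - [50,[0,0,-0.1],0]
    - [50,[0,0,0],0]

```text
t: 15.25
tool_pos: [0.6409, -0.0343, 0.0448]
ee_rot: [3.142, -0.005, 0.0]
wrist_force: [1.4, 0.3, -0.4]
opening: 0.0602
gripper_force: 20.0
```

```bash
python3 - <<'E'
from h import *
s=r.read_state(); print(s['t'],s['tool_pos'],s['opening'],s['gripper_force'])
p=s['tool_pos']
im,d,W=wcloud()
print(rim(W,p[:2],p[2]+.053,p[2]+.067,.031))
E
```

```text
15.25 [ 0.64092922 -0.03427139  0.04480709] 0.06015116452766517 19.999952333964757
(2924, array([ 0.642 , -0.0342,  0.0309]), array([ 0.6423, -0.0346]), np.float64(0.1047), array([ 0.6116, -0.0648,  0.0978]), array([ 0.6712, -0.0036,  0.1086]))
```

>>> step_arm:
  commands:
    - [50,[0,0,-0.25],0]
    - [50,[-0.1,0,-0.21],0]
    - [50,[-0.3,0,0],0]
    - [50,[-0.3,0,0],0]
    - [50,[-0.3,0,0],0]

```text
t: 15.8
tool_pos: [0.5173, -0.0345, 0.0971]
ee_rot: [3.141, 0.0, 0.0]
wrist_force: [-0.2, -0.6, -1.3]
opening: 0.0606
gripper_force: 20.0
```

>>> step_arm:
  commands:
    - [50,[-0.3,0.2,0],0]
    - [50,[-0.18,0.3,0],0]
    - [50,[0,0.35,0],0]
    - [50,[0,0.35,0],0]
    - [50,[0,0.35,0],0]

```text
t: 16.3
tool_pos: [0.4609, -0.222, 0.0975]
ee_rot: [3.141, -0.0, 0.001]
wrist_force: [0.8, -0.2, -1.1]
opening: 0.0603
gripper_force: 20.0
```

>>> step_arm:
  commands:
    - [50,[0,0.3,0],0]
    - [50,[0,0.15,0.1],0]
    - [50,[0,0.03,0.1],0]
    - [50,[0,0,0],0]
    - [50,[0,0,0],0]

```text
t: 16.8
tool_pos: [0.4613, -0.2752, 0.0723]
ee_rot: [-3.139, 0.002, 0.004]
wrist_force: [-0.1, 0.4, -0.1]
opening: 0.06
gripper_force: 20.0
```

```bash
cat >> h.py <<'E'
def held(dz,zr,c=(.4616,-.2807)):
    "piece held: its rim dz above tool z; target rim at height zr"
    s=r.read_state(); p=s['tool_pos']; print(round(float(s['t']),2),p.round(4),s['ee_rot'].round(4),round(float(s['opening']),4))
    im,d,W=wcloud()
    print('held',rim(W,p[:2],p[2]+dz-.005,p[2]+dz+.005,.031))
    print('below',rim(W,c,zr-.006,zr+.005,.036))
    return im
E
python3 - <<'E'
from h import *
cv2.imwrite('pics/w6.png',held(.061,.06))
E
```

```text
16.8 [ 0.4613 -0.2752  0.0723] [-3.1394e+00  1.6000e-03  3.6000e-03] 0.06
held (2484, array([ 0.4626, -0.2753,  0.0308]), array([ 0.4628, -0.2756]), np.float64(0.1324), array([ 0.4325, -0.306 ,  0.1283]), array([ 0.4918, -0.2448,  0.1361]))
below (606, array([ 0.4669, -0.2821,  0.0293]), array([ 0.4618, -0.2808]), np.float64(0.0592), array([ 0.4595, -0.3104,  0.054 ]), array([ 0.491 , -0.2538,  0.0618]))
```

>>> step_arm:
  commands:
    - [50,[0,0.02,0.1],0]
    - [50,[0,0,0.1],0]
    - [50,[0,0,0],0]
    - [50,[0,0,0],0]
    - [50,[0,0,0],0]

```text
t: 17.35
tool_pos: [0.4616, -0.2805, 0.0493]
ee_rot: [3.141, -0.0, 0.0]
wrist_force: [-0.5, -0.1, -1.1]
opening: 0.0602
gripper_force: 20.0
```

```bash
python3 - <<'E'
from h import *
held(.061,.06)
E
```

```text
17.35 [ 0.4616 -0.2805  0.0493] [ 3.1414e+00 -4.0000e-04  4.0000e-04] 0.0602
held (2497, array([ 0.4627, -0.2805,  0.0308]), array([ 0.4631, -0.2807]), np.float64(0.1094), array([ 0.4327, -0.311 ,  0.1053]), array([ 0.492 , -0.2502,  0.1136]))
below (590, array([ 0.4717, -0.2812,  0.028 ]), array([ 0.461 , -0.2808]), np.float64(0.0592), array([ 0.4711, -0.3091,  0.054 ]), array([ 0.4912, -0.2532,  0.0615]))
```

>>> step_arm:
  commands:
    - [50,[-0.006,0,0.05],0]
    - [50,[0,0,0.05],0]
    - [50,[0,0,0.04],0]
    - [50,[0,0,0.02],0]
    - [50,[0,0,0],0]

```text
t: 17.9
tool_pos: [0.4604, -0.2804, 0.0295]
ee_rot: [-3.141, 0.001, 0.0]
wrist_force: [1.1, -0.5, -0.8]
opening: 0.0601
gripper_force: 20.0
```

>>> step_arm:
  commands:
    - [50,[0,0,0.012],0]
    - [50,[0,0,0],0]

```text
t: 18.1
tool_pos: [0.4609, -0.2806, 0.029]
ee_rot: [3.141, -0.0, 0.0]
wrist_force: [-1.4, -0.2, 2.3]
opening: 0.06
gripper_force: 20.0
```

>>> step_arm:
  commands:
    - [87,[0,0,0],0]
    - [87,[0,0,0],0]
    - [87,[0,0,0],0]
    - [87,[0,0,0],0]
    - [87,[0,0,-0.1],0]

```text
t: 18.6
tool_pos: [0.4594, -0.2799, 0.0397]
ee_rot: [-3.14, 0.003, 0.0]
wrist_force: [-0.3, 0.2, -0.4]
opening: 0.0853
gripper_force: 0.0
```

>>> step_arm:
  commands:
    - [87,[0,0,-0.2],0]
    - [87,[0,0,-0.35],0]
    - [87,[0,0,-0.3],0]
    - [87,[0,0,0],0]

```text
t: 19.0
tool_pos: [0.4646, -0.2822, 0.1488]
ee_rot: [3.136, -0.01, 0.0]
wrist_force: [-0.2, -0.4, 0.5]
opening: 0.087
gripper_force: 0.0
```

```bash
python3 - <<'E'
from h import *
s=r.read_state(); print(s['t'],s['tool_pos'])
im,d,W=wcloud()
print('fine',rim(W,(.4616,-.2807),.083,.097,.036))
im,d,W=cloud('side'); print('fine side',rim(W,(.4616,-.2807),.083,.097,.036))
E
```

```text
19.0 [ 0.46455964 -0.28219811  0.14877447]
fine (1117, array([ 0.4617, -0.2809,  0.0305]), array([ 0.4622, -0.2809]), np.float64(0.0892), array([ 0.4318, -0.3108,  0.083 ]), array([ 0.492 , -0.2514,  0.0919]))
fine side (233, array([ 0.4617, -0.2798,  0.0326]), array([ 0.461 , -0.2797]), np.float64(0.0892), array([ 0.4312, -0.3115,  0.0831]), array([ 0.4899, -0.2473,  0.0946]))
```

>>> step_arm:
  commands:
    - [87,[0.16,-0.35,0],0]
    - [87,[0.16,-0.35,0],0]
    - [87,[0.16,-0.35,0],0]
    - [87,[0.16,-0.35,0],0]
    - [87,[0.16,-0.35,0],0]

```text
t: 19.6
tool_pos: [0.5559, -0.0688, 0.1412]
ee_rot: [-3.141, 0.003, 0.0]
wrist_force: [0.8, -0.6, 0.8]
opening: 0.087
gripper_force: 0.0
```

>>> step_arm:
  commands:
    - [87,[0.16,-0.35,0],0]
    - [87,[0.16,-0.35,0],0]
    - [87,[0.16,-0.35,0],0]
    - [87,[0.16,-0.35,0.1],0]
    - [87,[0,-0.05,0.15],0]

```text
t: 20.1
tool_pos: [0.6343, 0.1121, 0.1119]
ee_rot: [-3.136, -0.001, 0.009]
wrist_force: [-0.5, 0.7, -0.7]
opening: 0.087
gripper_force: 0.0
```

>>> step_arm:
  commands:
    - [87,[0,0,0],0]
    - [87,[0,0,0],0]

```text
t: 20.3
tool_pos: [0.6323, 0.1022, 0.1112]
ee_rot: [3.14, 0.003, -0.0]
wrist_force: [0.6, -0.2, 0.4]
opening: 0.087
gripper_force: 0.0
```

```bash
python3 - <<'E'
from h import *
s=r.read_state(); print(s['t'],s['tool_pos'],s['ee_rot'])
im,d,W=wcloud()
print('coarse',rim(W,(.637,.103),.087,.098,.036))
E
```

```text
20.3 [0.63226228 0.10215967 0.11116003] [ 3.13998303e+00  3.19843012e-03 -4.23608882e-04]
coarse (1474, array([0.6365, 0.1029, 0.0304]), array([0.6371, 0.1029]), np.float64(0.0922), array([0.6062, 0.0734, 0.087 ]), array([0.6667, 0.1328, 0.0943]))
```

>>> step_arm:
  commands:
    - [87,[0.03,0,0.15],0]
    - [87,[0,0,0.25],0]
    - [87,[0,0,0.2],0]
    - [87,[0,0,0],0]
    - [87,[0,0,0],0]

```text
t: 20.85
tool_pos: [0.6371, 0.1026, 0.0405]
ee_rot: [3.141, 0.0, -0.001]
wrist_force: [0.4, 0.3, 0.5]
opening: 0.0871
gripper_force: 0.0
```

>>> step_arm:
  commands:
    - [87,[0,0,0],0]

```text
t: 20.95
tool_pos: [0.6382, 0.1034, 0.042]
ee_rot: [-3.141, -0.003, -0.0]
wrist_force: [0.5, -0.0, 0.6]
opening: 0.087
gripper_force: 0.0
```

>>> step_arm:
  commands:
    - [87,[-0.006,0,0.1],0]
    - [87,[0,0,0.09],0]
    - [87,[0,0,0],0]
    - [87,[0,0,0],0]

```text
t: 21.35
tool_pos: [0.6359, 0.1035, 0.0172]
ee_rot: [3.141, 0.001, 0.0]
wrist_force: [0.2, 0.8, -0.2]
opening: 0.0868
gripper_force: 0.0
```

>>> step_arm:
  commands:
    - [50,[0,0,0],0]
    - [50,[0,0,0],0]
    - [50,[0,0,0],0]
    - [50,[0,0,0],0]
    - [50,[0,0,0],0]
  force: 20

```text
t: 21.85
tool_pos: [0.6364, 0.1035, 0.018]
ee_rot: [3.141, -0.0, 0.0]
wrist_force: [0.0, -0.3, 1.1]
opening: 0.0604
gripper_force: 20.0
```

>>> step_arm:
  commands:
    - [50,[0,0,0],0]

```text
t: 21.95
tool_pos: [0.6364, 0.1035, 0.018]
ee_rot: [3.142, -0.0, 0.0]
wrist_force: [-0.3, -0.8, 1.3]
opening: 0.0605
gripper_force: 20.0
```

>>> step_arm:
  commands:
    - [50,[0,0,-0.1],0]
    - [50,[0,0,-0.3],0]
    - [50,[0,0,-0.3],0]
    - [50,[-0.1,0,-0.2],0]
    - [50,[-0.3,0,0],0]

```text
t: 22.45
tool_pos: [0.5933, 0.1045, 0.1306]
ee_rot: [-3.139, -0.011, -0.002]
wrist_force: [0.5, 0.5, -1.5]
opening: 0.0602
gripper_force: 20.0
```

>>> step_arm:
  commands:
    - [50,[-0.3,0.1,0],0]
    - [50,[-0.3,0.2,0],0]
    - [50,[-0.3,0.2,0],0]
    - [50,[-0.16,0.3,0],0]
    - [50,[0,0.35,0],0]

```text
t: 22.95
tool_pos: [0.4578, -0.0343, 0.1263]
ee_rot: [3.141, 0.001, 0.004]
wrist_force: [1.0, 0.3, -1.7]
opening: 0.0604
gripper_force: 20.0
```

>>> step_arm:
  commands:
    - [50,[0,0.35,0],0]
    - [50,[0,0.35,0],0]
    - [50,[0,0.35,0],0]
    - [50,[0,0.35,0],0]
    - [50,[0,0.35,0],0]

```text
t: 23.45
tool_pos: [0.4609, -0.246, 0.1265]
ee_rot: [3.141, -0.001, 0.001]
wrist_force: [0.3, 0.1, -0.9]
opening: 0.0609
gripper_force: 20.0
```

>>> step_arm:
  commands:
    - [50,[0,0.2,0],0]
    - [50,[0,0.08,0],0]
    - [50,[0,0,0],0]
    - [50,[0,0,0],0]
    - [50,[0,0,0],0]

```text
t: 23.95
tool_pos: [0.4616, -0.2758, 0.1259]
ee_rot: [-3.141, -0.0, 0.004]
wrist_force: [0.5, 0.8, -1.3]
opening: 0.0603
gripper_force: 20.0
```

```bash
python3 - <<'E'
from h import *
held(.075,.09)
E
```

```text
23.95 [ 0.4616 -0.2758  0.1259] [-3.1408e+00 -1.0000e-04  3.5000e-03] 0.0603
held (2258, array([ 0.4612, -0.2759,  0.0309]), array([ 0.4627, -0.2761]), np.float64(0.2001), array([ 0.4401, -0.3066,  0.196 ]), array([ 0.4919, -0.2458,  0.2058]))
below (560, array([ 0.4649, -0.2814,  0.0298]), array([ 0.4622, -0.2811]), np.float64(0.0893), array([ 0.459 , -0.3107,  0.084 ]), array([ 0.4918, -0.2521,  0.0918]))
```

>>> step_arm:
  commands:
    - [50,[0,0.03,0.1],0]
    - [50,[0,0,0.15],0]
    - [50,[0,0,0.07],0]
    - [50,[0,0,0],0]
    - [50,[0,0,0],0]

```text
t: 24.5
tool_pos: [0.4613, -0.2815, 0.0873]
ee_rot: [-3.141, -0.0, 0.001]
wrist_force: [0.8, -0.7, -1.0]
opening: 0.0602
gripper_force: 20.0
```

>>> step_arm:
  commands:
    - [50,[0,0,0],0]
    - [50,[0,0,0],0]

```text
t: 24.7
tool_pos: [0.4616, -0.2819, 0.088]
ee_rot: [3.141, -0.001, 0.0]
wrist_force: [-0.3, -0.2, -0.4]
opening: 0.0602
gripper_force: 20.0
```

```bash
python3 - <<'E'
from h import *
held(.075,.09)
E
```

```text
24.7 [ 0.4616 -0.2819  0.088 ] [ 3.1409e+00 -1.2000e-03  3.0000e-04] 0.0602
held (2270, array([ 0.4613, -0.2819,  0.0309]), array([ 0.4627, -0.2821]), np.float64(0.1622), array([ 0.4401, -0.3126,  0.158 ]), array([ 0.4921, -0.2518,  0.168 ]))
below (617, array([ 0.4714, -0.2801,  0.0283]), array([ 0.4618, -0.281 ]), np.float64(0.0892), array([ 0.4677, -0.3082,  0.0841]), array([ 0.4912, -0.252 ,  0.0913]))
```

Offset 1 mm. Correct it and lower 23 mm to tool z 0.065.

>>> step_arm:
  commands:
    - [50,[0,-0.008,0.06],0]
    - [50,[0,0,0.06],0]
    - [50,[0,0,0.04],0]
    - [50,[0,0,0.025],0]
    - [50,[0,0,0],0]

```text
t: 25.25
tool_pos: [0.4612, -0.2807, 0.0651]
ee_rot: [-3.142, 0.0, 0.0]
wrist_force: [0.3, 0.0, -2.1]
opening: 0.0606
gripper_force: 20.0
```

>>> step_arm:
  commands:
    - [50,[0,0,0.01],0]
    - [50,[0,0,0],0]

```text
t: 25.45
tool_pos: [0.4614, -0.2808, 0.0649]
ee_rot: [3.141, -0.0, 0.0]
wrist_force: [-1.2, 1.8, 6.0]
opening: 0.0599
gripper_force: 20.0
```

>>> step_arm:
  commands:
    - [87,[0,0,0],0]
    - [87,[0,0,0],0]
    - [87,[0,0,0],0]
    - [87,[0,0,0],0]
    - [87,[0,0,-0.1],0]

```text
t: 25.95
tool_pos: [0.4598, -0.2801, 0.0749]
ee_rot: [-3.14, 0.003, 0.0]
wrist_force: [0.4, -0.1, 0.8]
opening: 0.0856
gripper_force: 0.0
```

>>> step_arm:
  commands:
    - [87,[0,0,-0.2],0]
    - [87,[0,0,-0.3],0]
    - [87,[0,0,-0.3],0]
    - [87,[0,0,-0.1],0]
    - [87,[0,0,0],0]

```text
t: 26.45
tool_pos: [0.4624, -0.2814, 0.1865]
ee_rot: [3.139, -0.004, 0.0]
wrist_force: [0.6, -0.3, 0.4]
opening: 0.0873
gripper_force: 0.0
```

```bash
python3 - <<'E'
from h import *
s=r.read_state(); print(s['t'],s['tool_pos'])
im,d,W=wcloud(); cv2.imwrite('pics/w7.png',im)
print('coarse',rim(W,(.4616,-.2807),.133,.147,.036))
print('lid',rim(W,(.454,-.118),.008,.02,.04))
im,d,W=cloud('side'); cv2.imwrite('pics/s7.png',im); print('coarse side',rim(W,(.4616,-.2807),.133,.147,.036))
E
```

```text
26.45 [ 0.46243253 -0.28139652  0.18648515]
coarse (1206, array([ 0.4617, -0.2812,  0.0304]), array([ 0.4621, -0.2812]), np.float64(0.1391), array([ 0.4315, -0.3107,  0.1331]), array([ 0.4919, -0.2511,  0.1417]))
lid (1262, array([ 0.4559, -0.1196,  0.0304]), array([ 0.4558, -0.1195]), np.float64(0.0134), array([ 0.4265, -0.1497,  0.0081]), array([ 0.485 , -0.0894,  0.0199]))
coarse side (245, array([ 0.4622, -0.2808,  0.0326]), array([ 0.4609, -0.2801]), np.float64(0.1387), array([ 0.4312, -0.3124,  0.1331]), array([ 0.4903, -0.2482,  0.1447]))
```

View pics/s7.png

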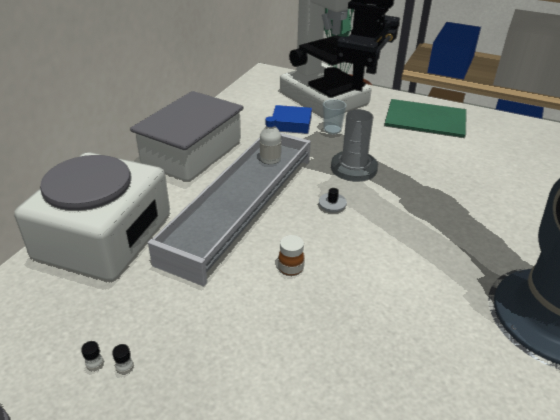

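The stack stands straight at (356,145). The lid is at (333,200), and the bottle (270,145) and jar (291,255) are upright.

>>> step_arm:
  commands:
    - [70,[-0.02,-0.3,0],0]
    - [70,[-0.02,-0.35,0],0]
    - [70,[-0.01,-0.35,0],0]
    - [70,[0,-0.32,0],0]
    - [70,[0,0,0.2],0]

```text
t: 27.05
tool_pos: [0.4564, -0.1166, 0.1606]
ee_rot: [-3.141, -0.003, 0.009]
wrist_force: [0.6, -0.8, -0.2]
opening: 0.0704
gripper_force: 0.0
```

>>> step_arm:
  commands:
    - [70,[0,0,0.3],0]
    - [70,[0,0,0.3],0]
    - [70,[0,0,0.2],0]
    - [70,[0,0,0],0]
    - [70,[0,0,0],0]

```text
t: 27.55
tool_pos: [0.4543, -0.122, 0.0632]
ee_rot: [-3.141, 0.002, 0.001]
wrist_force: [0.2, -0.2, 0.4]
opening: 0.0695
gripper_force: 0.0
```

```bash
python3 - <<'E'
from h import *
s=r.read_state(); print(s['t'],s['tool_pos'])
im,d,W=wcloud()
print('lid',rim(W,(.4558,-.1195),.009,.019,.036))
print('knob',rim(W,(.4558,-.1195),.037,.048,.02))
E
```

```text
27.55 [ 0.45427131 -0.1219895   0.0631691 ]
lid (3364, array([ 0.4558, -0.1196,  0.0302]), array([ 0.4554, -0.1194]), np.float64(0.0135), array([ 0.4261, -0.1489,  0.0092]), array([ 0.4857, -0.0895,  0.0178]))
knob (696, array([ 0.4561, -0.1195,  0.0109]), array([ 0.4565, -0.1195]), np.float64(0.0415), array([ 0.4452, -0.1296,  0.0376]), array([ 0.4667, -0.1095,  0.0437]))
```

>>> step_arm:
  commands:
    - [70,[0.005,-0.018,0.15],0]
    - [70,[0,0,0.2],0]
    - [70,[0,0,0.15],0]
    - [70,[0,0,0.05],0]
    - [70,[0,0,0],0]

```text
t: 28.1
tool_pos: [0.4561, -0.1203, -0.0016]
ee_rot: [3.141, -0.0, 0.0]
wrist_force: [-0.0, 0.0, -0.7]
opening: 0.0701
gripper_force: 0.0
```

>>> step_arm:
  commands:
    - [70,[0,0,0],0]
    - [70,[0,0,0],0]

```text
t: 28.3
tool_pos: [0.4568, -0.1204, -0.0009]
ee_rot: [3.141, -0.002, 0.0]
wrist_force: [0.9, 0.1, 0.2]
opening: 0.0699
gripper_force: 0.0
```

>>> step_arm:
  commands:
    - [70,[-0.005,-0.007,0.07],0]
    - [70,[0,0,0.07],0]
    - [50,[0,0,0],0]
    - [30,[0,0,0],0]
    - [12,[0,0,0],0]

```text
t: 28.8
tool_pos: [0.4552, -0.1193, -0.0189]
ee_rot: [-3.142, -0.0, 0.0]
wrist_force: [0.6, 0.4, -0.2]
opening: 0.0529
gripper_force: 0.0
```

>>> step_arm:
  commands:
    - [12,[0,0,0],0]
    - [12,[0,0,0],0]
    - [12,[0,0,0],0]
    - [12,[0,0,0],0]
    - [12,[0,0,0],0]
  force: 20

```text
t: 29.3
tool_pos: [0.4552, -0.1193, -0.0188]
ee_rot: [3.142, -0.0, 0.0]
wrist_force: [0.1, -0.0, 1.5]
opening: 0.0211
gripper_force: 20.0
```

>>> step_arm:
  commands:
    - [12,[0,0,0],0]
    - [12,[0,0,0],0]
    - [12,[0,0,0],0]

```text
t: 29.6
tool_pos: [0.4552, -0.1193, -0.0188]
ee_rot: [3.142, -0.0, 0.0]
wrist_force: [0.1, 0.3, 2.6]
opening: 0.0213
gripper_force: 20.0
```

>>> step_arm:
  commands:
    - [12,[0,0,-0.1],0]
    - [12,[0,0,-0.3],0]
    - [12,[0,0,-0.35],0]
    - [12,[0,0,-0.35],0]
    - [12,[0,0,-0.3],0]

```text
t: 30.1
tool_pos: [0.4551, -0.1192, 0.1519]
ee_rot: [3.141, -0.002, 0.001]
wrist_force: [1.1, -0.2, -1.8]
opening: 0.0214
gripper_force: 20.0
```

>>> step_arm:
  commands:
    - [12,[0,0,-0.1],0]
    - [12,[0.01,0.2,0],0]
    - [12,[0.02,0.3,0],0]
    - [12,[0.02,0.3,0],0]
    - [12,[0,0.3,0],0]

```text
t: 30.6
tool_pos: [0.4605, -0.2522, 0.1605]
ee_rot: [-3.141, 0.001, 0.001]
wrist_force: [0.1, 0.1, -1.7]
opening: 0.0211
gripper_force: 20.0
```

>>> step_arm:
  commands:
    - [12,[0,0.2,0],0]
    - [12,[0,0.05,0],0]
    - [12,[0,0,0],0]
    - [12,[0,0,0],0]
    - [12,[0,0,0],0]

```text
t: 31.1
tool_pos: [0.4613, -0.2794, 0.1611]
ee_rot: [-3.141, 0.0, 0.003]
wrist_force: [-0.3, -0.8, -1.3]
opening: 0.0216
gripper_force: 20.0
```

```bash
python3 - <<'E'
from h import *
cv2.imwrite('pics/w8.png',held(.033,.14,(.4617,-.2811)))
E
```

```text
31.1 [ 0.4613 -0.2794  0.1611] [-3.1408e+00  3.0000e-04  3.1000e-03] 0.0216
held (3779, array([ 0.4636, -0.2799,  0.0294]), array([ 0.4667, -0.2798]), np.float64(0.1933), array([ 0.4551, -0.309 ,  0.1891]), array([ 0.4919, -0.2507,  0.199 ]))
below (597, array([ 0.4679, -0.2818,  0.0293]), array([ 0.4618, -0.2812]), np.float64(0.1393), array([ 0.4637, -0.3109,  0.134 ]), array([ 0.4913, -0.2528,  0.1416]))
```

View pics/w8.png

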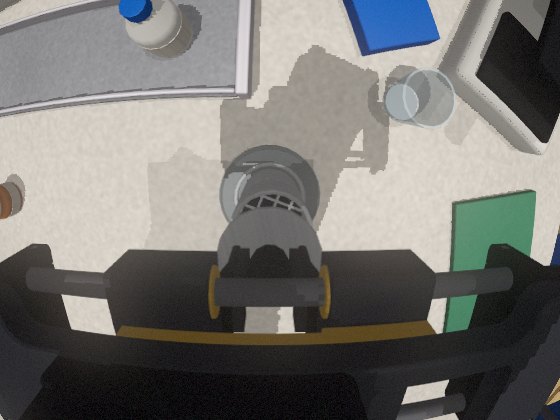

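The held lid (270,245) is level above the coarse mesh (275,205). Its centre is about 1 mm from target.

>>> step_arm:
  commands:
    - [12,[0,0.003,0.1],0]
    - [12,[0,0,0.1],0]
    - [12,[0,0,0.05],0]
    - [12,[0,0,0],0]
    - [12,[0,0,0],0]

```text
t: 31.65
tool_pos: [0.4611, -0.2816, 0.1309]
ee_rot: [-3.141, 0.0, 0.0]
wrist_force: [0.6, 1.1, -0.3]
opening: 0.0211
gripper_force: 20.0
```

>>> step_arm:
  commands:
    - [12,[0,0,0],0]
    - [12,[0,0,0],0]

```text
t: 31.85
tool_pos: [0.4614, -0.2819, 0.1316]
ee_rot: [3.141, -0.001, 0.0]
wrist_force: [0.3, 0.1, -0.9]
opening: 0.0214
gripper_force: 20.0
```

```bash
python3 - <<'E'
from h import *
held(.033,.14,(.4617,-.2811))
E
```

```text
31.85 [ 0.4614 -0.2819  0.1316] [ 3.1411e+00 -8.0000e-04  2.0000e-04] 0.0214
held (3797, array([ 0.4635, -0.2823,  0.0296]), array([ 0.4668, -0.2822]), np.float64(0.1638), array([ 0.4555, -0.3115,  0.1596]), array([ 0.4922, -0.253 ,  0.1695]))
below (602, array([ 0.4728, -0.28  ,  0.0274]), array([ 0.4613, -0.2813]), np.float64(0.1392), array([ 0.4692, -0.3071,  0.134 ]), array([ 0.4916, -0.2529,  0.1414]))
```

>>> step_arm:
  commands:
    - [12,[0,-0.008,0.05],0]
    - [12,[0,0,0.05],0]
    - [12,[0,0,0.03],0]
    - [12,[0,0,0.02],0]
    - [12,[0,0,0],0]

```text
t: 32.4
tool_pos: [0.4614, -0.2808, 0.1133]
ee_rot: [3.141, -0.0, 0.0]
wrist_force: [-0.8, 1.1, 0.7]
opening: 0.0211
gripper_force: 20.0
```

>>> step_arm:
  commands:
    - [12,[0,0,0.01],0]
    - [12,[0,0,0],0]

```text
t: 32.6
tool_pos: [0.4617, -0.2809, 0.1132]
ee_rot: [3.141, -0.001, 0.0]
wrist_force: [-2.1, 1.6, 7.0]
opening: 0.0215
gripper_force: 20.0
```

Home at the predicted height. Release and rise.

>>> step_arm:
  commands:
    - [60,[0,0,0],0]
    - [60,[0,0,0],0]
    - [60,[0,0,0],0]
    - [60,[0,0,0],0]
    - [60,[0,0,-0.05],0]

```text
t: 33.1
tool_pos: [0.4604, -0.2804, 0.1173]
ee_rot: [-3.141, 0.002, 0.0]
wrist_force: [-0.0, 1.2, 0.6]
opening: 0.0537
gripper_force: 0.0
```

>>> step_arm:
  commands:
    - [60,[0,0,-0.15],0]
    - [60,[0,0,-0.3],0]
    - [60,[0,0,-0.3],0]
    - [60,[0,0,-0.1],0]
    - [60,[0,0,0],0]

```text
t: 33.6
tool_pos: [0.4624, -0.2813, 0.2223]
ee_rot: [3.139, -0.004, 0.0]
wrist_force: [0.2, -0.1, -1.0]
opening: 0.0599
gripper_force: 0.0
```

```bash
python3 - <<'E'
from h import *
s=r.read_state(); print(s['t'],s['tool_pos'],s['wrist_force'])
im,d,W=wcloud()
print('lid',rim(W,(.4617,-.2811),.141,.151,.036)); print('knob',rim(W,(.4617,-.2811),.168,.18,.02))
im,d,W=cloud('side'); cv2.imwrite('pics/s9.png',cv2.resize(im[60:300,220:460],None,fx=2.4,fy=2.4))
print('coarse side',rim(W,(.4617,-.2811),.136,.15,.036))
E
```

```text
33.6 [ 0.46238678 -0.281321    0.22225192] [ 0.23172594 -0.05038098 -1.03040934]
lid (2785, array([ 0.4622, -0.2813,  0.0303]), array([ 0.4618, -0.2813]), np.float64(0.1455), array([ 0.4326, -0.3112,  0.1411]), array([ 0.492 , -0.2511,  0.1509]))
knob (587, array([ 0.4622, -0.2813,  0.0112]), array([ 0.4627, -0.2812]), np.float64(0.1734), array([ 0.4513, -0.2916,  0.168 ]), array([ 0.4728, -0.2707,  0.1761]))
coarse side (332, array([ 0.4612, -0.2794,  0.0321]), array([ 0.4605, -0.2776]), np.float64(0.1473), array([ 0.4315, -0.3101,  0.136 ]), array([ 0.4913, -0.2474,  0.15  ]))
```

View pics/s9.png

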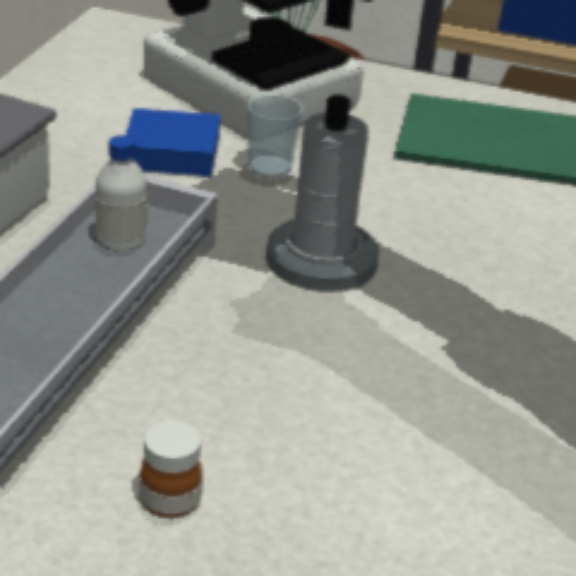

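The stack is closed and straight at (330,190), with the disc top at 146 mm and the knob top at 174 mm as they should be. The bottle (122,195) and jar (172,470) are standing.

```bash
python3 -c "
from station import r
print(r.finish_job())"
```

```text
the job is handed in; nothing more can be done
None
```

The job is handed in at about 34 s: pan, fine sieve, coarse sieve and lid (knob up) are stacked in order on the stand, each measured fully home and let go, with the bottle and jar still standing.

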